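Prove the stop, then counter-hold the hidden bolt head

TASK

The nut runner on the fixture is about to tighten its nut. First prove its stop: press the black mushroom on the grey stop box fully down, then turn its ring clockwise until the mushroom is fully up again. Then reach from above into the narrow gap behind the fixture's upright bracket, grip the bolt's hexagon head by the pair of side flats that is nearest to plumb, turn them plumb against the runner's drag and hold the bolt from turning; finish while still holding it there, and leave the other things on the bench where they are.

Things in the scene. Friction and masses are not known exactly. Their poses are not given: they have to be found in the camera images.
- fixture: Fixed metal bolting fixture. Origin: on the bench (z=0) under the middle of its upright bracket; +x along the bolt axis from the nut runner in front to the rear, +z up; level, yaw up to 0.4 rad. Base plate x -90 to 60 mm, y -50 to 50, 12 mm high. Bracket x -4 to 4, y -40 to 40, top z=113 mm. Grey nut runner (lying motor) in front: x -88 to -19, 48 mm across, top z=109 mm; not touched.
- gap (a point): Middle of the mouth of the gap behind the bracket, 26 mm behind the bracket's middle plane, 113 mm above the bench; fixture's axes. The gap is 44 mm along x, from the bracket (x=4 mm) to an upright guard plate (x 48 to 54 mm from the fixture's origin, y -40 to 40, top z=96 mm); it is open above and at both y ends.
- bolt: The bolt. Origin on its axis in the bracket's middle plane, 85 mm above the bench; +x along the axis to the rear, as the fixture's. Hexagon head in the gap: 24 mm across flats, 27.7 mm across corners, x 8 to 28 mm, behind a 30 mm washer (x 4 to 8 mm). Its +y and -y faces are a pair of flats, plumb (upright) when joint bolt_turn is 0. The nut is in front of the bracket.
- bolt_head (a point): Where to grip the bolt head: on the bolt axis, 24 mm behind the bracket's middle plane (4 mm inside the head's rear end), 85 mm above the bench; clear space 20 mm to the bracket and 24 mm to the guard. Same axes as bolt.
- bolt_turn (a joint): Turn of the bolt, rad, about the fixture's +x (growing: the +y flat rises). 0 = flats plumb; 0.17 to 0.25 at the start. The runner drags it like a torsion spring, 0.5 N m/rad towards 0.21, friction 0.02 N m: some 0.1 N m to hold at 0; let go, it turns back to about 0.17. Stops at -0.6, 0.6. Grip the flats at their slant, then swing the gripper about the bolt axis to turn them plumb.
- stop_box: Fixed grey stop box, 90 mm (x) x 74 mm (y) x 40 mm high. Origin: centre of its underside on the bench; +z up; turned about z. In the middle of its top stands a neck of 26 mm diameter, 12 mm high, and above it the black mushroom: a central dome with a ribbed reset ring round it.
- stop_top (a point): The middle of the top of the mushroom's central dome (26 mm diameter, 8 mm proud of the ring), 84 mm above the bench when up, 77 mm when pressed. It goes straight down.
- ring_grip (a point): Centre of the reset ring, at the mid height of its upright grip faces (11 mm high, 42 mm diameter); on the upright axis of the dome, 15.5 mm below the dome's top, moving up and down with it. The ring's underside is 20 mm above the box when up, 13 mm when pressed.
- stop_press (a joint): Depth of the mushroom in m: 0 = up (at the start), 0.007 = fully pressed. About 5 N pushes it down; friction latches it where it is, it does not rise by itself.
- stop_ring (a joint): Turn of the reset ring in rad, clockwise seen from above positive. 0 = up and reset (at the start). Ring and mushroom are coupled as by a steep thread: pressing fully turns the ring back by itself to -1.0; turning the ring 1.0 rad clockwise (about 0.04 N m) to 0 raises the mushroom the 7 mm again.
- loupe: The black loupe, 36 mm wide, 38 mm high, standing between the fixture and the stop box. Origin: centre of its underside. Leave it alone.
- block: The round steel hardness block, 56 mm wide, 12 mm high, lying behind the loupe. Origin: centre of its underside. Leave it alone.
- oil: The small oil bottle, 34 mm wide, 83 mm high, at the left. Origin: centre of its underside. Leave it alone.
- mug: The mug, 78 mm wide, 93 mm high, at the left. Origin: centre of its underside. Leave it alone.
- jar: The clear jar of swabs, 68 mm wide, 82 mm high, at the right. Origin: centre of its underside. Leave it alone.
- tray: The flat parts tray, 100 x 150 x 18 mm, at the right. Origin: centre of its underside. Leave it alone.
- specimen: The resin-mounted specimen, 31 mm wide, 21 mm high, lying in the tray. Origin: centre of its underside. Leave it alone.
- cleaner: The brown cleaner bottle, 54 mm wide, 132 mm high, at the right rear. Origin: centre of its underside. Leave it alone.
Mind the look-alikes: they are no part of the job. Leave any blue or purple look-alike of the stop_box alone.

How it is judged:
By the outcome, as a careful person would: the job done as asked, in the order asked, and still so for the second after the job is handed in, while the arm keeps its last pose, push and grip.
It also fails if it takes over 59 s, if anything falls off the work surface, if the arm or the gripper's body presses on something with over 40 N, if the wrist force passes 120 N, or if a joint passes its speed limit or range.

ROBOT

A 7-joint arm with a two-finger parallel gripper is mounted at the origin on a cart in front of the work surface, level with it; the furniture and walls round the work are solid. World frame = base frame: x ahead of the robot, y to its left, z up, the work surface at z = 0. Lengths are in m, angles in rad, forces in N, time in s.
With the tool pointing down it reaches from about 0.4 to 0.875 m from the base axis. Payload 4.4 kg.
Tool frame: the origin (TCP) lies midway between the tips of the shut fingers; the grasp point (between the pads) lies 19 mm behind it (bot.tcp_to_grasp is the distance from the TCP to the grasp point, in m); z points along the fingers, y is the line along which they close (so a half turn about z gives the same grasp; the last joint's range is limited). The gripper opens to 85 mm and grips with 20 to 120 N. Pads are 22 mm wide; open, the fingers measure 114 mm over their backs; the gripper's body (76 mm by 85 mm) begins 54 mm behind the grasp point. The pads swing forward as they close: fully open they stand 13 mm farther back than shut.
Start: joints at [1.152, 0.628, 0.038, 1.517, -0.027, 0.996, -0.02], TCP at [0.225, -0.61, 0.231] pointing down, gripper open.
Joint ranges: [-3.06, 3.06], [-0.37, 2.12], [-1.25, 1.32], [0.18, 2.47], [-1.1, 4.24], [0.23, 1.98], [-2.94, 2.94]. Speed limits (rad/s): [2.57, 2.57, 3.14, 3.14, 3.14, 3.14, 3.14].

INTERFACE

Orientations are given as a unit quaternion [w, x, y, z].
In Python, from bench import sensors, read_camera, bot, outline_of gives the robot as it stands.
- The arm moves only by the tool arm_command, never from a script. Its argument "deltas" is a list of rows, each an object with "linear": the shift along the tool's x, y, z in cm, a list of three; "turn": the turn about the tool's z in rad. A call has 1 to 12 rows; each row is the pose to reach, as a shift and turn from the pose commanded when the call began, along the tool's axes at that moment; what a row does not reach only later rows make up. A row lasts 1/12 s, in which the tool goes at most 41.7 mm and 7.16 degrees, less where a joint would pass 70% of its speed; a pose out of reach is approached as far as the arm can. A call with a gripper value outside its range is refused whole. "gripper" is the opening, from 0 (shut) to 1 (fully open), set as the call begins (left out, the last holds). The fingers move at their own pace and stop on an object; "squeeze" is the grip in N (left out, the last holds). Time passes only in rows, so rows that repeat a pose let the fingers close. It gives the time, the measured TCP pose, the force, the opening and the grip force at its end, in the units of the state.
- sensors.get_state(): the state, without advancing time (a new reading comes with each control period).
- read_camera(name): name is "scene" or "top" or "wrist"; returns a dict with "pixels" (384x512x3 uint8, blue, green, red), "range_z" (384x512 float32, m along the optical axis (not along the pixel's ray), 0 where there is no reading), "K" (3x3 intrinsics, pixels), "extrinsics" (4x4, takes a point from camera to world coordinates). Camera axes: x right, y down, z forward; pixel columns grow to the right and rows downward; lengths in m; the calibration is good to about 2 mm. A picture is of the moment at which its call begins.
- bot.job_done(): hands the job in; it is judged then, once.
Trained networks look in a picture, given as the dict that the camera call returned (one of the last four; its "shot" number tells which), for a name from the list of things; names that differ only in an ending like _2 or _b are one class to them, and where a whole thing is asked for, a point or a joint stands for the part that bears it (a point fixed in the world has none). Each returns a list of dicts, best first, with "p" (0 to 1); they miss things now and then, are a little off and sometimes report something else, mostly with a low value. They report only what shows in the picture. A call takes as long as a camera call. They do not tell look-alikes from the thing itself.
- outline_of(picture, query): "pixels" (384x512 bool, what is visible of it) and "box" ([centre column, centre row, width, height] in pixels, round what is visible of it).
The state is a dict: "t": time; "q": joint angles; "dq": joint speeds; "joint_efforts": joint torques, N m; "position": TCP position; "tool_rot": TCP orientation; "wrist_force": force on the tool from outside, world axes, zero at the start; "wrist_torque": the same for the moment, N m; "finger_gap": finger opening in m; "finger_force": force on a finger pad.
Only numpy, scipy, OpenCV 4.12 (cv2) and the standard library are available. Lean on these libraries where they do the work, as an engineer would, in place of code of your own. Each camera call takes 0.05 s, during which the arm holds its last target. There are 200 camera calls.

## Working session

There is one attempt and no reset: what is moved stays moved. The work goes in short steps, Python scripts to look and compute and a tool call to move; the robot and the scene stay as the last step left them, time stands still between calls to the robot, and variables do not carry over. Pictures are saved under pics/ and viewed, at most 10 in all, crops included, and the job is handed in when it is done.

Besides the shell and the picture viewer there is one more tool, called after "Call:" in YAML: its name, and indented under it one key for each argument. arm_command: Moves the arm, as the interface text tells. Its arguments: {"type":"object","properties":{"deltas":{"type":"array"},"gripper":{"type":"number"},"squeeze":{"type":"number"}},"required":["deltas"]}

```bash
mkdir -p pics
cat > h.py <<'E'
import numpy as np, cv2
from bench import sensors, read_camera, bot, outline_of
def pts(p,mask=None):
    z=p["range_z"]; K=p["K"]; v,u=np.indices(z.shape)
    m=(z>0) if mask is None else (z>0)&mask
    c=np.stack([(u[m]-K[0,2])*z[m]/K[0,0],(v[m]-K[1,2])*z[m]/K[1,1],z[m],np.ones(m.sum())])
    return (p["extrinsics"]@c)[:3].T
def proj(p,w):
    c=np.linalg.inv(p["extrinsics"])@np.append(w,1); q=p["K"]@c[:3]; return q[:2]/q[2]
E
python3 - <<'E'
from h import *
s=sensors.get_state(); print(s["t"],s["position"],s["tool_rot"],s["finger_gap"])
a=[]
for c in ["scene","top"]:
    p=read_camera(c); a.append(p["pixels"]); cv2.imwrite(f"pics/{c}.png",p["pixels"])
    print(c,p["extrinsics"][:3,3].round(3),p["K"][0,0])
    for n in ["stop_box","fixture","bolt","loupe","block","oil","mug","jar","tray","cleaner"]:
        for d in outline_of(p,n)[:3]:
            w=pts(p,d["pixels"]); 
            if len(w): print(n,round(d["p"],2),np.round(d["box"]),np.median(w,0).round(3),w.min(0).round(3),w.max(0).round(3))
E
```

```text
0.0 [ 0.22440238 -0.60935386  0.23037377] [-9.49825941e-04  9.84485090e-01  1.75465597e-01 -1.71213608e-04] 0.08545042095589296
scene [-0.659  0.571  0.725] 356.1793797489806
stop_box 0.81 [288. 198.  21.  21.] [ 0.547 -0.223  0.039] [ 0.51  -0.286 -0.002] [ 0.687 -0.181  0.083]
stop_box 0.52 [286. 188.  10.   9.] [ 0.558 -0.229  0.075] [ 0.543 -0.253  0.062] [ 0.578 -0.212  0.083]
fixture 0.79 [202. 223.  39.  41.] [0.481 0.21  0.052] [ 0.411  0.133 -0.003] [0.695 0.263 0.115]
oil 0.57 [163. 251.  11.  26.] [0.383 0.379 0.043] [0.373 0.362 0.003] [0.498 0.394 0.084]
tray 0.7 [373. 196.  28.  18.] [ 0.428 -0.623  0.005] [-0.031 -0.693 -0.003] [ 0.488 -0.076  0.33 ]
cleaner 0.56 [297. 177.   7.  25.] [ 0.667 -0.351  0.065] [ 0.646 -0.459 -0.003] [ 0.847 -0.332  0.133]
top [ 0.256 -0.055  1.388] 372.45151211446506
stop_box 0.71 [280. 222.  28.  28.] [ 0.451 -0.116  0.041] [ 0.402 -0.165 -0.006] [ 0.508 -0.069  0.091]
stop_box 0.68 [395. 185.  27.  30.] [ 0.62  -0.537  0.041] [ 0.575 -0.589  0.006] [ 0.682 -0.492  0.089]
stop_box 0.61 [315. 193.  26.  24.] [ 0.562 -0.235  0.04 ] [ 0.515
[... 499 characters left out ...]
.005] [0.588 0.255 0.118]
oil 0.64 [108. 210.  35.  25.] [0.447 0.521 0.048] [ 0.403  0.441 -0.005] [0.497 0.575 0.099]
oil 0.55 [189. 191.   6.  14.] [0.504 0.197 0.096] [0.489 0.185 0.089] [0.538 0.211 0.102]
oil 0.46 [144. 222.  13.  14.] [0.395 0.366 0.054] [ 0.379  0.356 -0.005] [0.421 0.41  0.086]
mug 0.85 [108. 210.  30.  22.] [0.446 0.521 0.048] [ 0.403  0.441 -0.003] [0.481 0.551 0.099]
jar 0.66 [352. 233.  14.  18.] [ 0.416 -0.39   0.023] [ 0.381 -0.42  -0.005] [ 0.457 -0.354  0.084]
tray 0.75 [407. 234.  43.  34.] [ 0.439 -0.597  0.003] [ 0.387 -0.67  -0.006] [ 0.494 -0.509  0.025]
cleaner 0.63 [351. 165.  21.  23.] [ 0.67 -0.36  0.09] [ 0.656 -0.405 -0.003] [ 0.705 -0.341  0.138]
```

View pics/scene.png

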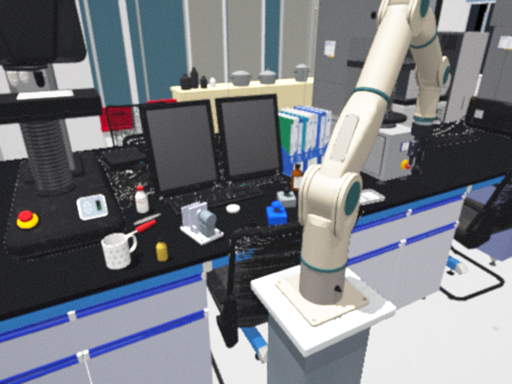

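View pics/top.png

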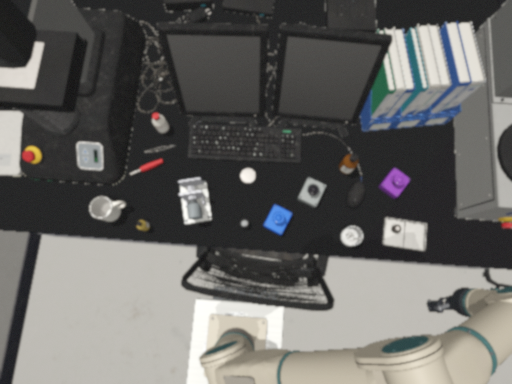

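Run:
```python
from h import *
p=read_camera("top"); P=pts(p)
def rect(m): 
    r=cv2.minAreaRect(P[m][:,:2].astype(np.float32)*1000); print(m.sum(),np.round(r[0],1),np.round(r[1],1),round(r[2],1))
def near(c,r): return np.hypot(P[:,0]-c[0],P[:,1]-c[1])<r
z=P[:,2]
n=near((.56,-.235),.07)
print("box");rect(n&(z>.032)&(z<.047)); rect(n&(z>.025))
for lo,hi in [(.055,.073),(.073,.1)]:
    m=n&(z>lo)&(z<hi); print(lo,m.sum(),P[m].mean(0).round(4),np.ptp(P[m],0))
n=near((.5,.19),.14)
print("fix")
rect(n&(z>.005)&(z<.13)); rect(n&(z>.107)); rect(n&(z>.09)&(z<.1)&(P[:,0]>.52))
m=n&(z>.108); print(P[m].round(3)[:60])
i=p["pixels"]
cv2.imwrite("pics/c1.png",np.hstack([cv2.resize(i[165:235,170:225],(440,560),interpolation=2),cv2.resize(i[170:206,295:331],(350,560),interpolation=2)]))
```

```text
box
356 [ 568.3 -237.5] [72.9 90.5] 67.2
478 [ 572.5 -239.3] [72.9 99.8] 67.2
0.055 25 [ 0.565  -0.2335  0.0709] [0.04180107 0.03926265 0.00797007]
0.073 85 [ 0.5678 -0.2371  0.0789] [0.03900997 0.03983742 0.01426157]
fix
1266 [504.4 187.6] [271.1 257.5] 77.9
119 [474.1 189.2] [90.9 77.9] 13.1
73 [539.8 204.2] [58.9 79.2] 14.6
[[0.523 0.178 0.114]
 [0.524 0.175 0.114]
 [0.524 0.171 0.114]
 [0.525 0.169 0.109]
 [0.526 0.165 0.109]
 [0.525 0.161 0.112]
 [0.518 0.199 0.114]
 [0.518 0.195 0.114]
 [0.519 0.192 0.113]
 [0.52  0.189 0.111]
 [0.519 0.185 0.114]
 [0.519 0.181 0.116]
 [0.52  0.178 0.113]
 [0.521 0.175 0.11 ]
 [0.521 0.172 0.109]
 [0.522 0.168 0.109]
 [0.521 0.164 0.113]
 [0.522 0.161 0.11 ]
 [0.514 0.22  0.111]
 [0.514 0.216 0.112]
 [0.514 0.213 0.109]
 [0.515 0.21  0.109]
 [0.514 0.205 0.113]
 [0.515 0.199 0.11 ]
 [0.515 0.195 0.112]
 [0.515 0.187 0.116]
 [0.516 0.185 0.112]
 [0.517 0.182 0.11 ]
 [0.517 0.178 0.112]
 [0.517 0.175 0.109]
 [0.517 0.171 0.111]
 [0.508 0.237 0.112]
 [0.509 0.233 0.112]
 [0.509 0.23  0.112]
 [0.509 0.226 0.113]
 [0.509 0.223 0.113]
 [0.509 0.218 0.118]
 [0.511 0.217 0.108]
 [0.51  0.212 0.112]
 [0.51  0.208 0.116]
 [0.511 0.205 0.111]
 [0.512 0.202 0.11 ]
 [0.51  0.197 0.119]
 [0.513 0.192 0.108]
 [0.505 0.236 0.111]
 [0.505 0.233 0.113]
 [0.505 0.229 0.115]
 [0.506 0.227 0.108]
 [0.506 0.222 0.113]
 [0.506 0.219 0.111]
 [0.507 0.216 0.109]
 [0.508 0.209 0.109]
 [0.502 0.233 0.11 ]
 [0.473 0.198 0.11 ]
 [0.473 0.19  0.111]
 [0.473 0.184 0.111]
 [0.474 0.18  0.111]
 [0.47  0.194 0.109]
 [0.47  0.19  0.11 ]
 [0.47  0.186 0.112]]
```

View pics/c1.png

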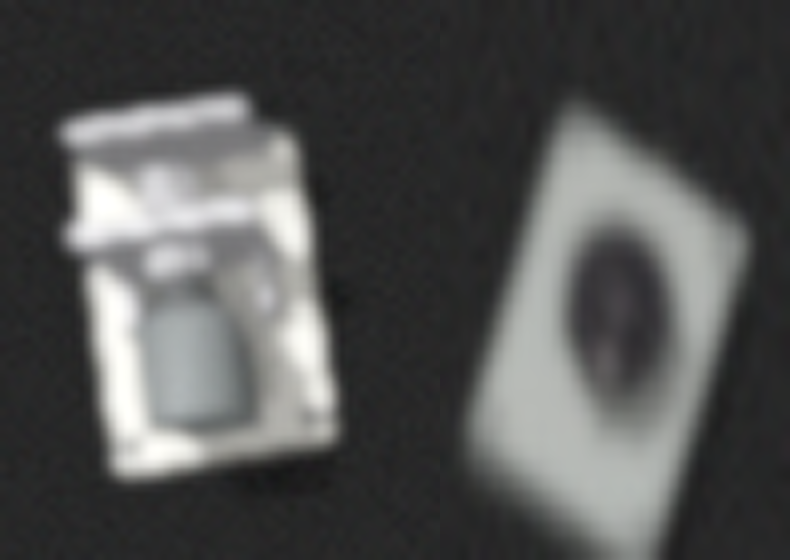

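Candidates: blue (278,219), purple (396,182) and grey (313,191). Only the grey box has the black mushroom, and the crop confirms it, so grey is the target. The fixture is at (195,200), with its bracket at the middle white bar and its guard at the rear bar.

I'll move above the stop box with the fingers shut.

Call:
arm_command:
  deltas:
    - {"linear":[3,-1.5,0],"turn":0}
    - {"linear":[6.5,-3.3,0],"turn":0}
    - {"linear":[10,-5.1,0],"turn":0}
    - {"linear":[13.5,-6.9,0],"turn":0}
    - {"linear":[17,-8.7,0],"turn":0}
    - {"linear":[20.5,-10.5,0],"turn":0}
    - {"linear":[24,-12.3,0],"turn":0}
    - {"linear":[27.5,-14,0],"turn":0}
    - {"linear":[31,-15.8,0],"turn":0}
    - {"linear":[34.5,-17.6,0],"turn":0}
    - {"linear":[38,-19.4,0],"turn":0}
    - {"linear":[41,-21,0],"turn":0}
  gripper: 0

```text
t: 2.15
position: [0.5388, -0.2686, 0.2315]
tool_rot: [-0.0, 0.984, 0.176, 0.001]
wrist_force: [-0.4, 0.5, -0.4]
finger_gap: 0.0001
finger_force: 0.0
```

Call:
arm_command:
  deltas:
    - {"linear":[2,-1,1],"turn":0}
    - {"linear":[3.6,-1.8,3],"turn":0}
    - {"linear":[4.1,-2,5],"turn":0}
    - {"linear":[4.1,-2,5],"turn":0}
    - {"linear":[4.1,-2,5],"turn":0}

```text
t: 2.57
position: [0.5676, -0.2381, 0.1806]
tool_rot: [-0.0, 0.984, 0.176, -0.001]
wrist_force: [0.4, -0.6, 0.9]
finger_gap: 0.0003
finger_force: 0.0
```

```bash
cat >> h.py <<'E'
def rel(w):
    s=sensors.get_state(); q=s["tool_rot"]
    from scipy.spatial.transform import Rotation as R
    r=R.from_quat([q[1],q[2],q[3],q[0]]); M=r.as_matrix()
    print("t",round(s["t"],2),"pos",s["position"].round(4),"yaw",round(np.arctan2(M[1,0],M[0,0]),4),"tilt",M[:2,2].round(4),"q",np.round(s["q"],2),"F",np.round(s["wrist_force"],1),"gap",s["finger_gap"],s["finger_force"])
    if w is not None: print("cm to go",(100*M.T@(np.array(w)-s["position"])).round(2))
E
python3 - <<'E'
from h import *
p=read_camera("wrist"); cv2.imwrite("pics/w1.png",p["pixels"])
P=pts(p); n=np.hypot(P[:,0]-.568,P[:,1]+.2375)<.04; z=P[:,2]
for lo,hi in [(.068,.079),(.080,.09),(.06,.1)]:
    m=n&(z>lo)&(z<hi); Q=P[m]
    if m.sum(): r=cv2.minEnclosingCircle(Q[:,:2].astype(np.float32)*1000); print(lo,m.sum(),Q.mean(0).round(4),np.round(r[0],1),round(r[1],1))
rel([.568,-.2375,.084])
E
```

```text
0.068 1454 [ 0.5708 -0.2365  0.0748] [ 568.6 -237.1] 21.9
0.08 502 [ 0.5691 -0.2371  0.0816] [ 569.9 -237.3] 11.9
0.06 2140 [ 0.5707 -0.2365  0.0763] [ 568.6 -237.1] 22.0
t 2.62 pos [ 0.568  -0.2393  0.1817] yaw 0.3519 tilt [-0.0004 -0.0008] q [ 0.34  0.63  0.03  1.67 -0.02  0.84 -0.85] F [ 0.1 -0.6 -0.6] gap -8.509527262880996e-05 0.0
cm to go [ 0.07 -0.18  9.77]
```

View pics/w1.png

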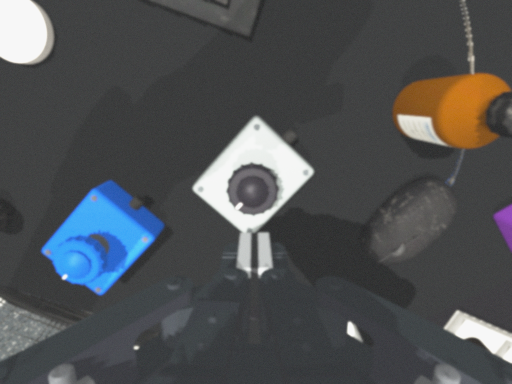

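The wrist view shows the grey box with the black dome at (253,187) and the ring's white mark at (240,208). Next I'll press the dome.

Call:
arm_command:
  deltas:
    - {"linear":[0.1,-0.1,2],"turn":0}
    - {"linear":[0.1,-0.1,5],"turn":0}
    - {"linear":[0.1,-0.1,7.5],"turn":0}
    - {"linear":[0.1,-0.1,9],"turn":0}
    - {"linear":[0.1,-0.1,9.4],"turn":0}
    - {"linear":[0.1,-0.1,9.7],"turn":0}
    - {"linear":[0.1,-0.1,9.9],"turn":0}
    - {"linear":[0.1,-0.1,10.1],"turn":0}
    - {"linear":[0.1,-0.1,10.3],"turn":0}
    - {"linear":[0.1,-0.1,10.4],"turn":0}
    - {"linear":[0.1,-0.1,10.4],"turn":0}

```text
t: 3.53
position: [0.5696, -0.2382, 0.0782]
tool_rot: [0.001, 0.985, 0.175, 0.001]
wrist_force: [-0.1, -1.7, 4.9]
finger_gap: 0.0
finger_force: 1.9
```

Call:
arm_command:
  deltas:
    - {"linear":[0,0,0.1],"turn":0}
    - {"linear":[0,0,0.2],"turn":0}
    - {"linear":[0,0,0.3],"turn":0}
    - {"linear":[0,0,0.3],"turn":0}

```text
t: 3.87
position: [0.5697, -0.2382, 0.0764]
tool_rot: [0.001, 0.985, 0.175, 0.001]
wrist_force: [-3.7, -2.4, 15.9]
finger_gap: -0.0001
finger_force: 7.8
```

Call:
arm_command:
  deltas:
    - {"linear":[0,0,-2],"turn":0}
    - {"linear":[0,0,-5],"turn":-0.1}
    - {"linear":[0,0,-7],"turn":-0.2}
    - {"linear":[0,0,-7],"turn":-0.3}
    - {"linear":[0,0,-7],"turn":-0.4}
    - {"linear":[0,0,-7],"turn":-0.5}
    - {"linear":[0,0,-7],"turn":-0.5}
    - {"linear":[0,0,-7],"turn":-0.5}
  gripper: 0.8

```text
t: 4.53
position: [0.5689, -0.2362, 0.1438]
tool_rot: [-0.001, 0.911, 0.413, 0.0]
wrist_force: [0.1, -0.3, -0.4]
finger_gap: 0.0686
finger_force: 0.0
```

Run:
```python
from h import *
p=read_camera("wrist"); cv2.imwrite("pics/w2.png",p["pixels"])
P=pts(p); n=np.hypot(P[:,0]-.569,P[:,1]+.2372)<.04; z=P[:,2]
for lo,hi in [(.06,.0705),(.0725,.09)]:
    m=n&(z>lo)&(z<hi); Q=P[m]
    if m.sum(): r=cv2.minEnclosingCircle(Q[:,:2].astype(np.float32)*1000); print(lo,m.sum(),Q.mean(0).round(4),np.median(Q,0).round(4),np.round(r[0],1),round(r[1],1))
rel([.569,-.2375,.0635-.019])
```

```text
0.06 1658 [ 0.5707 -0.235   0.0673] [ 0.5725 -0.2333  0.0675] [ 568.8 -236.9] 21.9
0.0725 701 [ 0.5693 -0.2366  0.0744] [ 0.5694 -0.2365  0.0744] [ 568.8 -237.1] 11.7
t 4.58 pos [ 0.5689 -0.2364  0.1439] yaw 0.8504 tilt [-0.0005  0.0011] q [ 0.42  0.68 -0.12  1.7   0.11  0.77 -0.47] F [ 0.5 -0.9 -0.1] gap 0.06855291092529593 0.0
cm to go [-0.08  0.09  9.94]
```

View pics/w2.png

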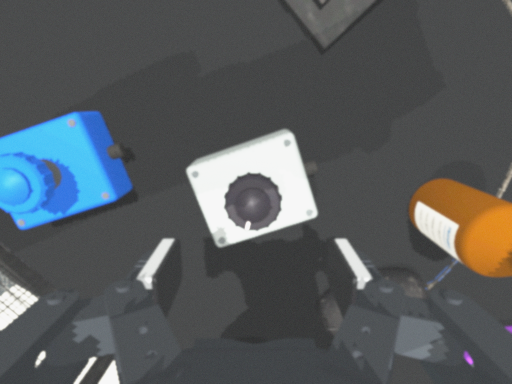

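The dome now reads 7 mm lower, so it's fully pressed. Next I'll lower over the ring and grip it.

Call:
arm_command:
  deltas:
    - {"linear":[0,0,2],"turn":0}
    - {"linear":[0,0,5],"turn":0}
    - {"linear":[0,0,8],"turn":0}
    - {"linear":[0,0,9.4],"turn":0}
    - {"linear":[0,0,9.9],"turn":0}
    - {"linear":[0,0,9.9],"turn":0}

```text
t: 5.08
position: [0.5681, -0.2363, 0.0438]
tool_rot: [-0.001, 0.911, 0.413, -0.001]
wrist_force: [-0.3, 0.1, 0.6]
finger_gap: 0.0683
finger_force: 0.0
```

Call:
arm_command:
  deltas:
    - {"linear":[0,0,0],"turn":0}
    - {"linear":[0,0,0],"turn":0}
    - {"linear":[0,0,0],"turn":0}
    - {"linear":[0,0,0],"turn":0}
    - {"linear":[0,0,0],"turn":0}
    - {"linear":[0,0,0],"turn":0}
  gripper: 0.3
  squeeze: 25

```text
t: 5.58
position: [0.5678, -0.2357, 0.0468]
tool_rot: [-0.001, 0.911, 0.414, -0.001]
wrist_force: [-4.5, 3.4, 4.3]
finger_gap: 0.0409
finger_force: 25.2
```

Call:
arm_command:
  deltas:
    - {"linear":[0,0,-0.07],"turn":0.1}
    - {"linear":[0,0,-0.14],"turn":0.2}
    - {"linear":[0,0,-0.21],"turn":0.3}
    - {"linear":[0,0,-0.28],"turn":0.4}
    - {"linear":[0,0,-0.35],"turn":0.5}
    - {"linear":[0,0,-0.42],"turn":0.6}
    - {"linear":[0,0,-0.49],"turn":0.7}
    - {"linear":[0,0,-0.56],"turn":0.8}
    - {"linear":[0,0,-0.63],"turn":0.9}
    - {"linear":[0,0,-0.7],"turn":1.0}
    - {"linear":[0,0,-0.7],"turn":1.08}
    - {"linear":[0,0,-0.7],"turn":1.08}

```text
t: 6.58
position: [0.5682, -0.236, 0.0539]
tool_rot: [-0.0, 0.994, -0.113, -0.001]
wrist_force: [-4.9, 2.2, 7.0]
finger_gap: 0.0409
finger_force: 25.7
```

Call:
arm_command:
  deltas:
    - {"linear":[0,0,0],"turn":1.0}
    - {"linear":[0,0,0],"turn":0}
    - {"linear":[0,0,0],"turn":0}
    - {"linear":[0,0,0],"turn":0}
    - {"linear":[0,0,-2],"turn":0}
    - {"linear":[0,0,-5],"turn":0}
    - {"linear":[0,0,-8],"turn":0}
    - {"linear":[0,0,-9],"turn":0}
    - {"linear":[0,0,-9],"turn":0}
  gripper: 0.8

```text
t: 7.33
position: [0.5713, -0.2382, 0.1459]
tool_rot: [0.001, 0.993, -0.114, 0.004]
wrist_force: [0.8, 0.0, 0.2]
finger_gap: 0.0681
finger_force: 0.0
```

Run:
```python
from h import *
p=read_camera("wrist"); cv2.imwrite("pics/w3.png",p["pixels"])
P=pts(p); n=np.hypot(P[:,0]-.569,P[:,1]+.2372)<.012; z=P[:,2]
Q=P[n&(z>.06)]; print(len(Q),Q.mean(0),np.percentile(Q[:,2],[10,50,90]))
n=np.hypot(P[:,0]-.569,P[:,1]+.2372); m=(n>.015)&(n<.02)&(z>.05);print(np.percentile(P[m][:,2],[10,50,90]))
m=(n>.028)&(n<.035)&(z>.02);print("box",np.percentile(P[m][:,2],[10,50,90]))
rel([.569,-.2375,.0635-.019])
```

```text
907 [ 0.56994663 -0.23741073  0.08094558] [0.0787422  0.08098755 0.08262357]
[0.07438329 0.22410846 0.2306816 ]
box [0.03882355 0.22343669 0.23564399]
t 7.38 pos [ 0.57   -0.2374  0.1438] yaw -0.2283 tilt [ 0.0034 -0.0008] q [ 0.21  0.69  0.23  1.7  -0.21  0.76 -1.26] F [ 0.5 -0.4 -0.8] gap 0.06792889928474097 0.0
cm to go [-0.13  0.04  9.93]
```

View pics/w3.png

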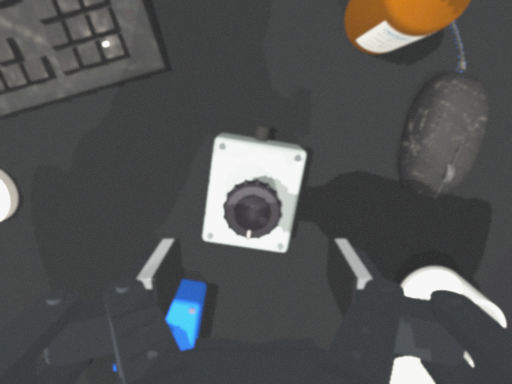

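Run:
```python
from h import *
p=read_camera("wrist"); K=p["K"];E=p["extrinsics"]
def T(pos,yaw):
    c,s=np.cos(yaw),np.sin(yaw); M=np.eye(4); M[:3,:3]=[[c,s,0],[s,-c,0],[0,0,-1]]; M[:3,3]=pos; return M
H=np.linalg.inv(T([.57,-.2378,.1442],-.2283))@E
def ang(img,Ex,z,box):
    x0,x1,y0,y1=box; g=img[y0:y1,x0:x1].astype(float).min(2); m=g>130; v,u=np.nonzero(m); v=v+y0;u=u+x0
    d=Ex[:3,:3]@np.stack([(u-K[0,2])/K[0,0],(v-K[1,2])/K[1,1],np.ones(len(u))])
    w=Ex[:3,3:]+d*((z-Ex[2,3])/d[2]); c=w[:2].mean(1); 
    print(len(u),c.round(4),np.hypot(*(c-[.569,-.2372])).round(4),"deg",np.degrees(np.arctan2(c[1]+.2372,c[0]-.569)).round(1))
i1=cv2.imread("pics/w1.png"); i3=p["pixels"]; i2=cv2.imread("pics/w2.png")
ang(i1,T([.5678,-.2386,.181],.3519)@H,.0755,(232,248,203,213))
ang(i2,T([.5689,-.2363,.1439],.8504)@H,.0685,(243,252,221,229))
ang(i3,E,.0755,(243,253,229,237))
rel(None)
```

```text
90 [ 0.5524 -0.2297] 0.0183 deg 155.7
50 [ 0.5557 -0.2441] 0.0149 deg -152.6
45 [ 0.5531 -0.2299] 0.0175 deg 155.3
t 7.43 pos [ 0.5689 -0.2368  0.1422] yaw -0.2279 tilt [0.0004 0.0003] q [ 0.21  0.7   0.23  1.71 -0.21  0.76 -1.26] F [-1.   0.1  1.1] gap 0.06827618392593338 0.0
```

The ring's mark is back at its starting angle (155.3° against 155.7°) and the dome is up, so the stop is reset. Now to the fixture.

Call:
arm_command:
  deltas:
    - {"linear":[-0.5,-1.5,-3],"turn":0}
    - {"linear":[-1.5,-5,-6],"turn":0}
    - {"linear":[-2.6,-8.5,-8.5],"turn":0}
    - {"linear":[-3.7,-12,-8.5],"turn":-0.05}
    - {"linear":[-4.7,-15.5,-8.5],"turn":-0.1}
    - {"linear":[-5.8,-19,-8.5],"turn":-0.15}
    - {"linear":[-6.9,-22.5,-8.5],"turn":-0.2}
    - {"linear":[-8,-26,-8.5],"turn":-0.25}
    - {"linear":[-9,-29.5,-8.5],"turn":-0.3}
    - {"linear":[-10.1,-33,-8.5],"turn":-0.35}
    - {"linear":[-11.2,-36.5,-8.5],"turn":-0.4}
    - {"linear":[-12,-39,-8.5],"turn":-0.47}

```text
t: 8.43
position: [0.538, 0.1741, 0.2253]
tool_rot: [-0.001, 0.992, 0.124, -0.002]
wrist_force: [0.4, 0.5, 0.2]
finger_gap: 0.0682
finger_force: 0.0
```

Run:
```python
from h import *
rel([.538,.205,.23])
```

```text
t 8.43 pos [0.538  0.1741 0.2253] yaw 0.2483 tilt [-0.0037  0.0008] q [-0.45  0.52  0.13  1.76 -0.09  0.87 -1.6 ] F [0.4 0.5 0.2] gap 0.06820307373630571 0.0
cm to go [ 0.76 -3.   -0.47]
```

Call:
arm_command:
  deltas:
    - {"linear":[0.4,-1.5,0],"turn":0}
    - {"linear":[0.8,-3,0],"turn":0}
    - {"linear":[0.8,-3,0],"turn":0}
    - {"linear":[0.8,-3,0],"turn":0}

```text
t: 8.77
position: [0.5394, 0.2011, 0.2256]
tool_rot: [0.0, 0.993, 0.122, -0.002]
wrist_force: [-0.0, -0.7, 0.0]
finger_gap: 0.0681
finger_force: 0.0
```

Run:
```python
from h import *
p=read_camera("wrist"); cv2.imwrite("pics/w4.png",p["pixels"])
P=pts(p); z=P[:,2]; n=np.hypot(P[:,0]-.53,P[:,1]-.2)<.11
c,s=np.cos(.245),np.sin(.245); d=P[:,:2]-[.513,.199]; fx=d@[c,s]; fy=d@[-s,c]
def rect(m,t):
    r=cv2.minAreaRect(P[m][:,:2].astype(np.float32)*1000); print(t,m.sum(),np.round(r[0],1),np.round(r[1],1),round(r[2],2),"z",np.median(z[m]).round(4))
def fit(m,t):
    a=np.polyfit(fy[m],fx[m],1); print(t,m.sum(),"fx@0",a[1].round(4),"slope",a[0].round(4),"fx",np.percentile(fx[m],[2,98]).round(4),"fy",np.percentile(fy[m],[1,50,99]).round(4),"z",np.median(z[m]).round(4))
m=n&(z>.106)&(z<.12)&(abs(fx)<.012); rect(m,"bracket"); fit(m,"bracket")
m=n&(z>.089)&(z<.102)&(fx>.04)&(fx<.062); rect(m,"guard"); fit(m,"guard")
m=n&(z>.08)&(z<.106)&(fx>.01)&(fx<.034)&(abs(fy)<.03); rect(m,"head"); fit(m,"head")
for a in np.arange(-.02,.021,.004):
    k=m&(abs(fy-a)<.002)
    if k.sum(): print(a.round(3),k.sum(),np.median(z[k]).round(4))
m=n&(z>.075)&(z<.12)&(fx>.012)&(fx<.034)&(fy>-.03)&(fy<.03);print(np.percentile(fy[m],[1,50,99]))
rel([.538,.205,.23])
```

```text
bracket 963 [515.3 198.7] [ 8.2 79.7] 14.23 z 0.1115
bracket 963 fx@0 0.0028 slope -0.0006 fx [-0.0015  0.006 ] fy [-0.0396 -0.0013  0.0381] z 0.1115
guard 734 [564.4 211.4] [ 6.2 79.4] 13.91 z 0.0945
guard 734 fx@0 0.053 slope 0.001 fx [0.0498 0.0558] fy [-0.0392 -0.0005  0.0381] z 0.0945
head 709 [533.  203.2] [20.8 25.7] 12.89 z 0.0939
head 709 fx@0 0.0216 slope -0.0249 fx [0.0105 0.0304] fy [-0.0129 -0.0011  0.012 ] z 0.0939
-0.012 98 0.0902
-0.008 101 0.0933
-0.004 131 0.0964
0.0 107 0.096
0.004 120 0.0947
0.008 110 0.0936
0.012 42 0.0848
[-0.01284773 -0.00109385  0.01201378]
t 8.82 pos [0.5398 0.1998 0.226 ] yaw 0.2422 tilt [-0.0023 -0.0019] q [-0.49  0.53  0.13  1.74 -0.09  0.88 -1.65] F [ 0.4 -0.2  0.1] gap 0.0681398084493379 0.0
cm to go [-0.05 -0.55 -0.4 ]
```

View pics/w4.png

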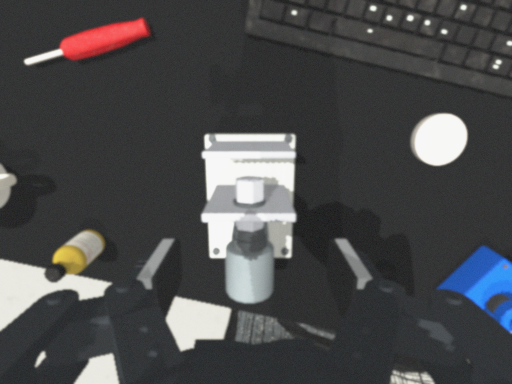

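Pixel positions in this view: bracket (250,203), guard (250,154), hex head (250,190). The fit puts the bracket at (0.515, 0.199) with yaw 0.245. I'll descend astride the head.

Call:
arm_command:
  deltas:
    - {"linear":[0,-0.2,1.5],"turn":0}
    - {"linear":[0,-0.4,4],"turn":0}
    - {"linear":[0,-0.4,7],"turn":0}
    - {"linear":[0,-0.4,9],"turn":0}
    - {"linear":[0,-0.4,11],"turn":0}
    - {"linear":[0,-0.4,13],"turn":0}
    - {"linear":[0,-0.4,14.8],"turn":0}
    - {"linear":[0,-0.4,15.8],"turn":0}
    - {"linear":[0,-0.4,15.8],"turn":0}
    - {"linear":[0,-0.4,15.8],"turn":0}
  gripper: 0.55

```text
t: 9.65
position: [0.5396, 0.2036, 0.0692]
tool_rot: [0.0, 0.993, 0.12, -0.0]
wrist_force: [0.3, -0.2, -0.0]
finger_gap: 0.047
finger_force: 0.0
```

Run:
```python
from h import *
for i in range(3):
    p=read_camera("wrist"); rel([.5388,.2045,.065])
```

```text
t 9.7 pos [0.5401 0.2042 0.0699] yaw 0.2417 tilt [ 0.0008 -0.0001] q [-0.47  0.75  0.09  1.86 -0.12  0.54 -1.63] F [-0.   0.4  0.9] gap 0.04698913633328724 0.0
cm to go [-0.12 -0.06  0.49]
t 9.75 pos [0.5404 0.2046 0.0703] yaw 0.242 tilt [0.0018 0.0004] q [-0.47  0.75  0.09  1.86 -0.12  0.54 -1.63] F [-0.2 -0.1 -0.1] gap 0.0467022286398394 0.0
cm to go [-0.16 -0.03  0.53]
t 9.8 pos [0.5405 0.2048 0.0705] yaw 0.2422 tilt [0.0021 0.0007] q [-0.47  0.75  0.09  1.86 -0.12  0.54 -1.63] F [ 0.5 -0.7  1. ] gap 0.046833170408694696 0.0
cm to go [-0.17 -0.01  0.55]
```

Call:
arm_command:
  deltas:
    - {"linear":[-0.1,0,-0.1],"turn":0}
    - {"linear":[-0.1,0,-0.2],"turn":0}
    - {"linear":[-0.1,0,-0.2],"turn":0}
    - {"linear":[-0.1,0.2,-0.2],"turn":0}
    - {"linear":[-0.1,0.4,-0.2],"turn":0}
    - {"linear":[-0.1,0.4,-0.1],"turn":0}
    - {"linear":[-0.1,0.4,0],"turn":0}
    - {"linear":[-0.1,0.4,0.1],"turn":0}
    - {"linear":[-0.1,0.4,0.2],"turn":0}
    - {"linear":[-0.1,0.4,0.3],"turn":0}
  gripper: 0.34
  squeeze: 30

```text
t: 10.63
position: [0.5396, 0.2042, 0.0672]
tool_rot: [-0.002, 0.993, 0.122, 0.001]
wrist_force: [-1.2, 5.9, 5.1]
finger_gap: 0.0292
finger_force: 3.1
```

Call:
arm_command:
  deltas:
    - {"linear":[0,0,0.1],"turn":0}
    - {"linear":[0,0,0.2],"turn":0}
    - {"linear":[0,0,0.2],"turn":0}
    - {"linear":[0,0,0.2],"turn":0}
  gripper: 0.2

```text
t: 10.97
position: [0.5391, 0.2064, 0.0668]
tool_rot: [-0.003, 0.992, 0.123, 0.001]
wrist_force: [-5.3, 9.1, 17.5]
finger_gap: 0.0234
finger_force: 30.4
```

The 23.4 mm gap means the flats are seated against the pads. I'll firm up the grip and relax the side push.

Call:
arm_command:
  deltas:
    - {"linear":[0,0,0],"turn":0}
    - {"linear":[0,0,0],"turn":0}
    - {"linear":[0,0,0],"turn":0}
    - {"linear":[0,-0.1,-0.1],"turn":0}
    - {"linear":[0,-0.15,-0.2],"turn":0}
    - {"linear":[0,-0.15,-0.2],"turn":0}
  gripper: 0.1
  squeeze: 100

```text
t: 11.47
position: [0.5391, 0.2064, 0.0672]
tool_rot: [-0.002, 0.992, 0.123, 0.001]
wrist_force: [-2.1, 7.0, 3.9]
finger_gap: 0.022
finger_force: 98.9
```

Run:
```python
from h import *
for i in range(3):
    p=read_camera("wrist"); rel(None)
print(sensors.get_state()["wrist_torque"])
cv2.imwrite("pics/w5.png",p["pixels"])
t=read_camera("top"); 
for n in ["stop_box"]: pass
P=pts(t);z=t["range_z"]
cv2.imwrite("pics/c5.png",cv2.resize(p["pixels"][150:310,150:350],(800,600)))
```

```text
t 11.52 pos [0.539  0.2064 0.0672] yaw 0.2457 tilt [0.0012 0.0049] q [-0.47  0.75  0.08  1.86 -0.12  0.53 -1.62] F [-1.6  7.5  3.3] gap 0.022020502451775524 99.01344652287662
t 11.57 pos [0.5391 0.2064 0.0672] yaw 0.2456 tilt [0.0012 0.005 ] q [-0.47  0.75  0.08  1.86 -0.12  0.53 -1.62] F [-1.2  6.1  4.4] gap 0.02217106869367287 99.01837195269763
t 11.62 pos [0.5391 0.2064 0.0672] yaw 0.2456 tilt [0.0012 0.0049] q [-0.47  0.75  0.08  1.86 -0.12  0.53 -1.62] F [-1.7  7.7  4. ] gap 0.02179747580223627 99.01911073364317
[1.59152329 0.43726267 0.04961907]
```

View pics/w5.png

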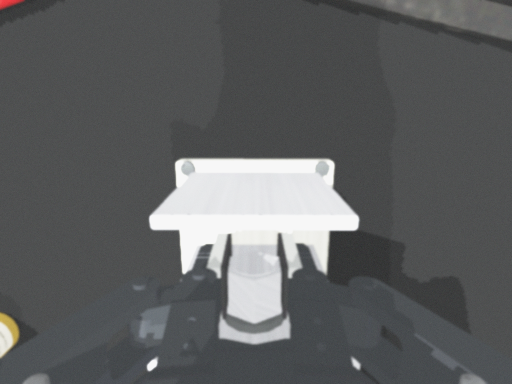

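Call:
arm_command:
  deltas:
    - {"linear":[0,-0.1,-0.05],"turn":0}
    - {"linear":[0,-0.2,-0.05],"turn":0}
    - {"linear":[0,-0.2,-0.05],"turn":0}
    - {"linear":[0,-0.2,-0.05],"turn":0}

```text
t: 12.0
position: [0.539, 0.2064, 0.0672]
tool_rot: [-0.001, 0.993, 0.122, 0.001]
wrist_force: [-0.6, 6.6, 0.2]
finger_gap: 0.022
finger_force: 98.7
```

Run:
```python
from h import *
p=read_camera("wrist"); rel(None); print(sensors.get_state()["wrist_torque"])
P=pts(p); c,s=np.cos(.245),np.sin(.245); d=P[:,:2]-[.5153,.1987]; fx=d@[c,s]; fy=d@[-s,c]; z=P[:,2]
m=(fx>.012)&(fx<.0275)&(abs(fy)<.0105)&(z>.085)&(z<.105)
print(m.sum())
for a in np.arange(-.01,.0101,.002):
    k=m&(abs(fy-a)<.001)
    if k.sum(): print(a.round(3),k.sum(),np.mean(z[k]).round(4))
for k,t in ((m&(fy<-.002),"-y"),(m&(fy>.002),"+y")):
    if k.sum()>10: print(t,np.degrees(np.arctan(np.polyfit(fy[k],z[k],1)[0])))
```

```text
t 12.05 pos [0.5391 0.2064 0.0672] yaw 0.2442 tilt [0.0014 0.0027] q [-0.47  0.75  0.09  1.86 -0.12  0.53 -1.63] F [-0.7  6.1  0.7] gap 0.022152119665391344 98.7084882427007
[ 1.35463164 -0.02042251  0.1483901 ]
1737
-0.01 119 0.0917
-0.008 150 0.0927
-0.006 166 0.0939
-0.004 175 0.095
-0.002 177 0.0963
0.0 175 0.0972
0.002 178 0.0966
0.004 156 0.0956
0.006 151 0.0944
0.008 171 0.0933
0.01 119 0.0921
-y 30.06839847475349
+y -31.048568110001668
```

Head faces measure +30.1° and −31.0°, so the bolt is plumb to about 0.5° and firmly held. Handing in.

```bash
python3 -c "
from h import *
print(bot.job_done())"
```

```text
the job is handed in; nothing more can be done
None
```

I pressed the grey box's stop fully down and reset it with its ring, then turned the bolt's flats plumb (to about 0.5°). I handed the job in at about 12 s with the bolt still held at about 99 N; no verdict came back.

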